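Lay up the tray for a blue-kit rapid test

ROBOT

A 6-joint arm with a two-finger parallel gripper is mounted at the origin on the work surface. World frame = base frame: x ahead of the robot, y to its left, z up, the work surface at z = 0. Lengths are in mm, angles in rad, forces in N, time in s.
With the tool pointing down it reaches from about 425 to 950 mm from the base axis. Payload 3.5 kg.
Tool frame: the origin (TCP) lies midway between the tips of the shut fingers; the grasp point (between the pads) lies 19 mm behind it; z points along the fingers, x is the direction in which the jaws open and shut, and the axes are right-handed (so a half turn about z gives the same grasp; the last joint's range is limited). The gripper opens to 85 mm and grips with 20 to 120 N. Pads are 22 mm wide; open, the fingers measure 114 mm over their backs; the gripper's body (76 mm by 85 mm) begins 54 mm behind the grasp point. The pads swing forward as they close: fully open they stand 13 mm farther back than shut.
Start: joints at [1.158, 0.286, 1.577, -0, 1.279, -0.15], TCP at [175.319, 651.82, 231.325] pointing down, gripper open.
Joint ranges: [-2.77, 2.77], [-0.9, 2.22], [0.21, 2.48], [-1.53, 4.67], [0.24, 2.81], [-2.84, 2.84]. Speed limits (rad/s): [2.79, 2.79, 3.14, 3.14, 3.14, 3.14].

INTERFACE

Orientations are given as a unit quaternion [x, y, z, w].
In Python, from plant import sensors, read_camera, calibration, ticket, nets gives the robot as it stands.
- The arm moves only by the shell command python3 -m creep 'ROWS' [FORCE]. ROWS is JSON, a list that holds one entry, the list of rows, each a list of 7 numbers: the turn, a rotation vector about the world's x, y, z in rad, then the shift along the world's x, y, z in m, then the opening, from 0 (shut) to 1 (fully open). In form: [[[rx, ry, rz, dx, dy, dz, fingers], ...]]. A call has 1 to 5 rows; each row shifts and turns the commanded pose from where the row before left it; what a row does not reach is not made up. A row lasts 1/8 s, in which the tool goes at most 62.5 mm and 10.7 degrees, less where a joint would pass 70% of its speed; a pose out of reach is approached as far as the arm can. A call with a gripper value outside its range is refused whole. The fingers move at their own pace and stop on an object; FORCE is the grip in N (left out, the last holds). Time passes only in rows, so rows that do not move let the fingers close. It gives the time, the measured TCP pose, the force and the opening at its end, in the units of the state.
- sensors.get_obs(): the state, without advancing time (a new reading comes with each control period).
- read_camera(name): name is "scene" or "top" or "wrist"; returns the picture (480x640x3 uint8, red, green, blue); there is no depth.
- calibration(name): a dict with "fx", "fy", "cx", "cy" (pixels), "distortion" ([k1, k2, p1, p2, k3] as OpenCV has them; the pictures are not rectified), "rvec" (rotation vector, rad) and "tvec" (3), from world to camera coordinates, as OpenCV has them. Camera axes: x right, y down, z forward; pixel columns grow to the right and rows downward; lengths in mm; the calibration is good to about 2 mm. A picture is of the moment at which its call begins: read the wrist's pose just before it. calibration takes no time and is no camera call; for the wrist camera it gives the pose at the moment of the call.
- ticket.job_done(): hands the job in, once; it reports no verdict.
Trained networks look in the newest picture that a camera, given by its name, has taken for a name from the list of things; names that differ only in an ending like _2 or _b are one class to them, and where a whole thing is asked for, a point or a joint stands for the part that bears it (a point fixed in the world has none). Each returns a list of dicts, best first, with "confidence" (0 to 1); they miss things now and then, are a little off and sometimes report something else, mostly with a low value. They report only what shows in the picture. A call takes as long as a camera call. They do not tell look-alikes from the thing itself.
- nets.trace(camera, name): "region" (480x640 bool, what is visible of it) and "bbox" ([left, top, right, bottom] in pixels, round what is visible of it).
- nets.tip_of(camera, name): "pixel" ([column, row] in pixels: a listed point, or the origin of a listed thing).
The state is a dict: "time": time; "q": joint angles; "qvel": joint speeds; "joint_efforts": joint torques, N m; "position": TCP position; "eef_rot": TCP orientation; "wrist_force": force on the tool from outside, world axes, zero at the start; "torque": the same for the moment, N m; "gripper_width": finger opening in mm.
Only numpy, scipy, OpenCV 4.12 (cv2) and the standard library are available. Lean on these libraries where they do the work, as an engineer would, in place of code of your own. Each camera call takes 0.05 s, during which the arm holds its last target. There are 200 camera calls.

TASK

Lay up the steel tray for the next patient's blue-kit rapid test: put the blue-ended test cassette flat and face up in the white insert, stand the blue-capped buffer bottle upright in the well of the black block, lay the violet lancet in the yellow insert and lay the timer, screen up, in the grey insert. Set each thing down rather than dropping it. The orange-ended cassette and the orange-capped bottle belong to another test: leave them where they are.

Things in the scene. Friction and masses are not known exactly. Their poses are not given: they have to be found in the camera images.
- blue_cassette: White flat rapid-test cassette, 72 x 22 x 6 mm, lying face up on the mat (its top level with the table, z = 0), with one end (22 mm of its length, towards +x) blue, a small result window and a round sample well on its upper face. Origin: centre of its underside; x along its length, z up out of its face. To be moved.
- blue_bottle: Small white buffer dropper bottle standing upright on the mat (top at z = 0), with blue cap and blue label band: round body 26 mm in diameter and 40 mm tall, narrower cap (20 mm) above, 66 mm tall in all. Origin: centre of its underside, z up its axis. To be moved.
- lancet: Safety lancet lying on the mat (its top level with the table, z = 0): violet block 32 x 14 x 12 mm with a narrow white twist-off tab on its +x end, 50 mm long in all. Origin: on the underside, 7 mm from the middle of the violet block towards the tab (the block spans x = -23 to +9 mm, the tab x = +9 to +27 mm); x along its length, z up. To be moved; grip the violet block.
- timer: Off-white digital timer lying on the mat (its top level with the table, z = 0), 64 x 38 x 16 mm, with a grey-green screen and a red and a grey button on its upper face. Origin: centre of its underside; x along its length, z up out of the screen. To be moved.
- orange_cassette: White flat rapid-test cassette, 72 x 22 x 6 mm, lying face up on the mat (its top level with the table, z = 0), with one end (22 mm of its length, towards +x) orange, a small result window and a round sample well on its upper face. Origin: centre of its underside; x along its length, z up out of its face. Otherwise like the blue one; not to be moved.
- orange_bottle: Small white buffer dropper bottle standing upright on the mat (top at z = 0), with orange cap and orange label band: round body 26 mm in diameter and 40 mm tall, narrower cap (20 mm) above, 66 mm tall in all. Origin: centre of its underside, z up its axis. Otherwise like the blue one; not to be moved.
- cassette_insert: White shallow insert: pocket 94 x 66 mm inside, its floor 5 mm above the origin, its rim 12 mm above the origin. One of four fixed inserts, each 104 x 76 mm outside (x along the long side), filling a steel tray two by two in any order, all at one yaw, 108 mm apart along x, 80 mm along y; underside 3 mm above the table. Origin: centre of its underside.
- bottle_insert: Black block, 24 mm tall, with one square well 46 x 46 mm in its middle; the floor of the well is pale grey, 5 mm above the origin. One of four fixed inserts, each 104 x 76 mm outside (x along the long side), filling a steel tray two by two in any order, all at one yaw, 108 mm apart along x, 80 mm along y; underside 3 mm above the table. Origin: centre of its underside.
- lancet_insert: Yellow shallow insert: pocket 94 x 66 mm inside, its floor 5 mm above the origin, its rim 14 mm above the origin. One of four fixed inserts, each 104 x 76 mm outside (x along the long side), filling a steel tray two by two in any order, all at one yaw, 108 mm apart along x, 80 mm along y; underside 3 mm above the table. Origin: centre of its underside.
- timer_insert: Dark grey shallow insert: pocket 94 x 66 mm inside, its floor 5 mm above the origin, its rim 12 mm above the origin. One of four fixed inserts, each 104 x 76 mm outside (x along the long side), filling a steel tray two by two in any order, all at one yaw, 108 mm apart along x, 80 mm along y; underside 3 mm above the table. Origin: centre of its underside.
Not all that is in view belongs to the job. What is shaped like the blue_cassette but green is not meant.

How it is judged (in metres and radians):
At the end, for the whole second after the job is handed in: At rest on insert floors, near centre: blue cassette in white, flat, face up, 26 mm; blue bottle in black well, upright, 16 mm; lancet in yellow, 45 mm; timer in grey, flat, screen up, 26 mm (tilts under 0.12 rad). Orange cassette and bottle within 30 mm of start, bottle standing (horizontal distance between blue_cassette and cassette_insert below 0.026 m and z of blue_cassette in the frame of cassette_insert between 0.002 and 0.0075 m and linear speed of each of blue_cassette, blue_bottle, lancet, timer below 0.02 m/s and angle between each of blue_cassette, blue_bottle, timer's own z axis and vertical below 0.12 rad and horizontal distance between blue_bottle and bottle_insert below 0.016 m and z of blue_bottle in the frame of bottle_insert between 0.002 and 0.008 m and horizontal distance between lancet and lancet_insert below 0.045 m and z of lancet in the frame of lancet_insert between 0.002 and 0.009 m and horizontal distance between timer and timer_insert below 0.026 m and z of timer in the frame of timer_insert between 0.002 and 0.0075 m and distance of each of orange_cassette, orange_bottle from where it was at the start of the episode below 0.03 m and angle between orange_bottle's own z axis and vertical below 0.3 rad); the robot touches nothing.
It fails at once if the orange cassette or the orange bottle is moved by more than 30 mm, or the bottle knocked over (distance of any of orange_cassette, orange_bottle from where it was at the start of the episode above 0.03 m or angle between orange_bottle's own z axis and vertical above 0.5 rad).
It fails at once if one of the four things is dropped from more than about 3 cm ((linear speed of blue_cassette above 0.8 m/s and contact force between the fingers and blue_cassette below 0.05 N) or (linear speed of blue_bottle above 0.8 m/s and contact force between the fingers and blue_bottle below 0.05 N) or (linear speed of lancet above 0.8 m/s and contact force between the fingers and lancet below 0.05 N) or (linear speed of timer above 0.8 m/s and contact force between the fingers and timer below 0.05 N)).
It also fails if it takes over 112 s, if anything falls off the work surface, if the arm or the gripper's body presses on something with over 40 N, if the wrist force passes 120 N, or if a joint passes its speed limit or range.

## Working session

There is one attempt and no reset: what is moved stays moved. The work goes in short steps, Python scripts to look and compute and a shell command to move; the robot and the scene stay as the last step left them, time stands still between calls to the robot, and variables do not carry over. Pictures are saved under pics/ and viewed, about 12 in all and at most 16, crops included, and the job is handed in when it is done.

```bash
ls; mkdir -p pics; python3 - <<'E'
from plant import sensors, read_camera, calibration
import cv2
for n in ["scene","top"]:
    cv2.imwrite(f"pics/{n}0.png",read_camera(n)[:,:,::-1]); print(n,calibration(n))
o=sensors.get_obs();print(o)
E
```

```text
pics
scene {'fx': 529.3179620818312, 'fy': 529.3179620818312, 'cx': 322.21738280930657, 'cy': 239.06955747171324, 'distortion': array([0.02963708, 0.        , 0.        , 0.        , 0.        ]), 'rvec': array([ 2.10077676,  1.13393822, -0.47917481]), 'tvec': array([-229.50805986, -227.37349231, 1354.40667633])}
top {'fx': 502.17394646071335, 'fy': 502.17394646071335, 'cx': 319.6515561010067, 'cy': 228.33302617594993, 'distortion': array([0.01305211, 0.        , 0.        , 0.        , 0.        ]), 'rvec': array([ 2.22742543, -2.16891166,  0.07821731]), 'tvec': array([ -27.91446577,  449.5957342 , 1239.82183669])}
{'time': 0.1, 'q': array([ 1.15796561e+00,  2.87099903e-01,  1.57801046e+00,  2.25376776e-05,
        1.27856320e+00, -1.49980748e-01]), 'qvel': array([-0.00025165, -0.00176012, -0.00380799, -0.00088606,  0.00073044,
       -0.00101428]), 'joint_efforts': array([ 9.68665227e-04, -4.07297266e+01, -2.93698686e+01, -1.49486823e-04,
        3.46467998e-03,  2.33991693e-05]), 'position': array([175.10815567, 651.29609575, 230.08116181]), 'eef_rot': array([ 7.93674558e-01,  6.08341691e-01, -9.16295180e-04,  4.93015310e-04]), 'wrist_force': array([0.59184671, 1.0101547 , 0.78919538]), 'torque': array([0.04437127, 0.03805201, 0.00945358]), 'gripper_width': 85.47684149690967}
```

View pics/top0.png

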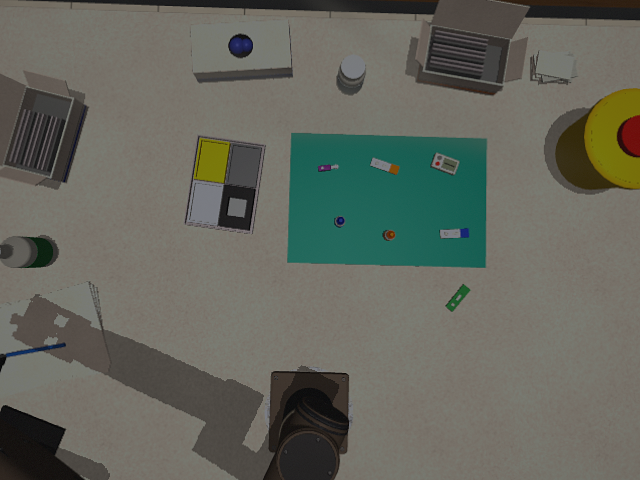

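View pics/scene0.png

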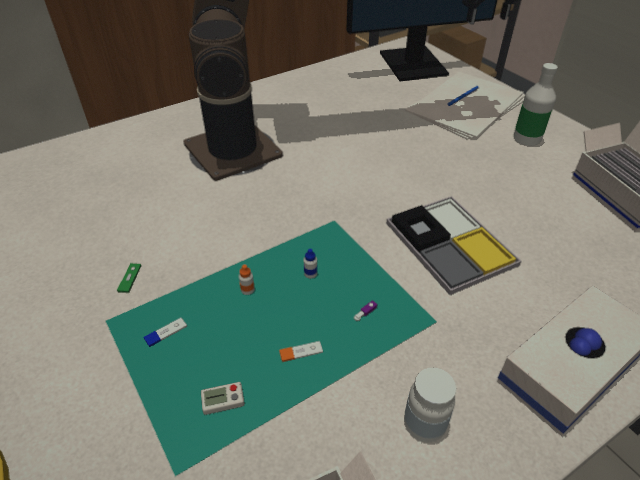

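Candidates in top: blue cassette (455,233) against orange (385,166) and green (458,298). Blue bottle (340,221) against orange (389,235) and the blue ball (240,45). Lancet is at (328,168) and timer at (446,163). Tray: yellow (212,160), grey (247,165), white (205,203), black (237,208).

```bash
cat > h.py <<'E'
import numpy as np, cv2
from plant import sensors, read_camera, calibration, nets
def unproj(cal,px,z):
    K=np.array([[cal['fx'],0,cal['cx']],[0,cal['fy'],cal['cy']],[0,0,1]])
    p=np.atleast_2d(np.array(px,float)).reshape(-1,1,2)
    r=cv2.undistortPoints(p,K,cal['distortion']).reshape(-1,2)
    R=cv2.Rodrigues(cal['rvec'])[0]; C=-R.T@cal['tvec']
    d=np.c_[r,np.ones(len(r))]@R
    return C+d*((z-C[2])/d[:,2])[:,None]
def proj(cal,P):
    K=np.array([[cal['fx'],0,cal['cx']],[0,cal['fy'],cal['cy']],[0,0,1]])
    return cv2.projectPoints(np.atleast_2d(np.array(P,float)),cal['rvec'],cal['tvec'],K,cal['distortion'])[0].reshape(-1,2)
def blob(mask):
    "largest blob -> contour points"
    cs=cv2.findContours(mask.astype(np.uint8),cv2.RETR_EXTERNAL,cv2.CHAIN_APPROX_NONE)[0]
    return max(cs,key=cv2.contourArea).reshape(-1,2)
E
python3 - <<'E'
from h import *
for cam in ["top","scene"]:
    im=read_camera(cam); cal=calibration(cam); print(cam)
    if cam=="top":
        H=cv2.cvtColor(im,cv2.COLOR_RGB2HSV)
        green=(H[...,0]>70)&(H[...,0]<95)&(H[...,1]>100)
        for n,(u,v),h,w in [("blue_c",(455,233),6,20),("or_c",(385,166),6,20),("lancet",(328,168),9,15),("timer",(446,163),16,20)]:
            m=np.zeros(green.shape,bool); m[v-w:v+w,u-w:u+w]=True
            P=unproj(cal,blob(m&~green),h)[:,:2].astype(np.float32)
            print(n,cv2.minAreaRect(P))
    for n,z in [("blue_cassette",0),("blue_bottle",0),("lancet",0),("timer",0),("orange_bottle",0),("cassette_insert",3),("bottle_insert",3),("lancet_insert",3),("timer_insert",3)]:
        for d in nets.tip_of(cam,n)[:3]:
            print(n,np.round(d['pixel']),round(d['confidence'],2),unproj(cal,d['pixel'],z)[0].round())
        if "insert" in n:
            for d in nets.trace(cam,n)[:1]:
                P=unproj(cal,blob(d['region']),27 if n[0]=='b' else 15)[:,:2].astype(np.float32); print('   rect',cv2.minAreaRect(P))
E
```

```text
top
blue_c ((448.03448486328125, -354.1795654296875), (23.036151885986328, 71.92121124267578), 3.826935291290283)
or_c ((613.528564453125, -175.72637939453125), (73.63314819335938, 24.266368865966797), 73.00758361816406)
lancet ((606.1681518554688, -32.744476318359375), (14.370349884033203, 51.78028869628906), 9.830160140991211)
timer ((621.7305297851562, -325.82855224609375), (65.9573745727539, 41.111812591552734), 71.71456909179688)
blue_cassette [454. 300.] 0.58 [ 279. -356.    0.]
blue_cassette [449. 233.] 0.56 [ 449. -344.    0.]
blue_bottle [338. 225.] 0.41 [461. -62.   0.]
lancet [326. 168.] 0.39 [605. -29.   0.]
timer [444. 163.] 0.65 [ 626. -330.    0.]
orange_bottle [386. 237.] 0.5 [ 435. -185.    0.]
cassette_insert [203. 205.] 0.89 [501. 277.   3.]
   rect ((505.8027648925781, 271.0955810546875), (77.54008483886719, 104.11054229736328), 83.38863372802734)
bottle_insert [235. 209.] 0.95 [494. 198.   3.]
   rect ((496.47027587890625, 190.58714294433594), (78.87932586669922, 103.88665771484375), 83.8283462524414)
lancet_insert [211. 159.] 0.56 [618. 263.   3.]
   rect ((612.
[... 745 characters left out ...]
8, 112.30962371826172), 81.34049987792969)
bottle_insert [416. 232.] 0.6 [494. 190.   3.]
bottle_insert [162. 332.] 0.51 [ 444. -359.    3.]
bottle_insert [450. 262.] 0.17 [598. 189.   3.]
   rect ((504.7159118652344, 185.52996826171875), (88.437255859375, 117.66509246826172), 83.7230453491211)
lancet_insert [479. 255.] 0.85 [617. 251.   3.]
lancet_insert [309. 275.] 0.23 [474. -68.   3.]
   rect ((617.7759399414062, 259.9051513671875), (84.58638000488281, 114.53857421875), 80.98151397705078)
timer_insert [452. 265.] 0.79 [606. 186.   3.]
timer_insert [483. 250.] 0.4 [612. 268.   3.]
   rect ((609.0887451171875, 178.31263732910156), (80.99730682373047, 109.26728820800781), 83.19416809082031)
```

```bash
python3 - <<'E'
from h import *
for cam,seeds in [("top",[(340,221),(389,235)]),("scene",[(310,255),(246,270)])]:
    im=read_camera(cam); cal=calibration(cam)
    R=cv2.Rodrigues(cal['rvec'])[0]; print(cam,'C',(-R.T@cal['tvec']).round())
    H=cv2.cvtColor(im,cv2.COLOR_RGB2HSV); green=(H[...,0]>70)&(H[...,0]<95)&(H[...,1]>100)
    for n,(u,v) in zip(("blue","orange"),seeds):
        m=np.zeros(green.shape,bool); w=14 if cam=="top" else 40; m[v-w:v+w,max(0,u-20):u+20]=True
        c=blob(m&~green); print(n,c.min(0),c.max(0),c.mean(0).round(1))
        print(' ray z66,z33,z20',unproj(cal,[c.mean(0)]*3,np.array([66,33,20])).round(0).tolist() if 0 else [unproj(cal,c.mean(0),z)[0].round().tolist() for z in (66,33,20)])
    if cam=="top": big=im[125:275,285:495]
cv2.imwrite("pics/crop1.png",cv2.resize(big,None,fx=3.8,fy=3.8,interpolation=cv2.INTER_CUBIC)[:,:,::-1])
E
```

```text
top C [ 377.   -0. 1264.]
blue [334 216] [344 226] [339.4 221. ]
 ray z66,z33,z20 [[466.0, -62.0, 66.0], [468.0, -64.0, 33.0], [469.0, -64.0, 20.0]]
orange [383 230] [395 240] [388.8 234.8]
 ray z66,z33,z20 [[436.0, -181.0, 66.0], [438.0, -186.0, 33.0], [438.0, -188.0, 20.0]]
scene C [1072. -435.  774.]
blue [290 215] [329 239] [306.5 223.4]
 ray z66,z33,z20 [[402.0, -28.0, 66.0], [371.0, -9.0, 33.0], [359.0, -2.0, 20.0]]
orange [226 230] [265 267] [243.  244.8]
 ray z66,z33,z20 [[388.0, -162.0, 66.0], [356.0, -149.0, 33.0], [343.0, -144.0, 20.0]]
```

View pics/crop1.png

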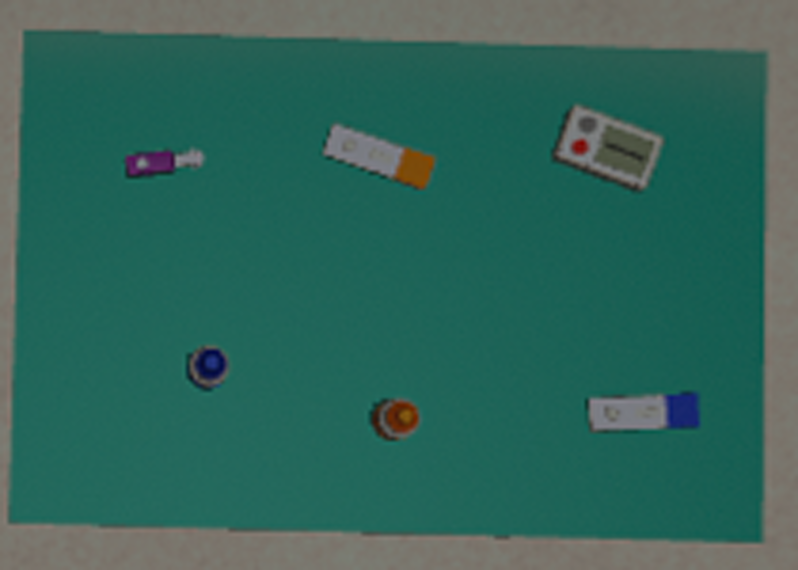

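Crop 1 confirms the choice: blue bottle (208,364), blue cassette (643,412) with its blue end at right, lancet (150,160) with violet at left, timer (608,148). The orange ones at (395,418) and (380,155) stay. I'll take the bottle first.

```bash
python3 -m creep '[[[0,0,0,0.042,-0.042,0,1],[0,0,0,0.042,-0.042,0,1],[0,0,0,0.042,-0.042,0,1],[0,0,0,0.042,-0.042,0,1],[0,0,0,0.042,-0.042,0,1]]]' 40
python3 -m creep '[[[0,0,0,0.042,-0.042,0,1],[0,0,0,0.005,-0.056,0,1],[0,0,0,0.005,-0.056,0,1],[0,0,0,0.005,-0.056,0,1],[0,0,0,0.005,-0.056,0,1]]]'
python3 -m creep '[[[0,0,0,0.005,-0.056,0,1],[0,0,0,0.005,-0.056,0,1],[0,0,0,0.005,-0.056,-0.01,1],[0,0,0,0.005,-0.056,-0.02,1],[0,0,0,0,0,0,1]]]'
```

```text
time: 2.22
position: [386.5, 440.4, 231.7]
eef_rot: [0.794, 0.608, 0.0, -0.0]
wrist_force: [0.9, 0.0, -0.1]
gripper_width: 85.5
time: 2.85
position: [447.3, 174.1, 231.6]
eef_rot: [0.794, 0.608, 0.0, 0.0]
wrist_force: [-0.3, -0.2, -0.4]
gripper_width: 85.3
time: 3.48
position: [466.5, -51.2, 199.9]
eef_rot: [0.795, 0.606, -0.001, -0.001]
wrist_force: [-0.5, -1.2, -1.1]
gripper_width: 85.6
```

```bash
python3 - <<'E'
from h import *
im=read_camera("wrist");cal=calibration("wrist"); cv2.imwrite("pics/w1.png",im[:,:,::-1])
R=cv2.Rodrigues(cal['rvec'])[0]; print((-R.T@cal['tvec']).round(),R[2].round(2), sensors.get_obs()['position'].round())
for d in nets.tip_of("wrist","blue_bottle"): print(d['pixel'],d['confidence'],unproj(cal,d['pixel'],0)[0].round())
E
```

```text
[404. -33. 343.] [ 0.25 -0.07 -0.97] [467. -50. 201.]
[309.2, 215.1] 0.72 [469. -62.   0.]
[186.4, 217.8] 0.72 [ 438. -186.    0.]
```

View pics/w1.png

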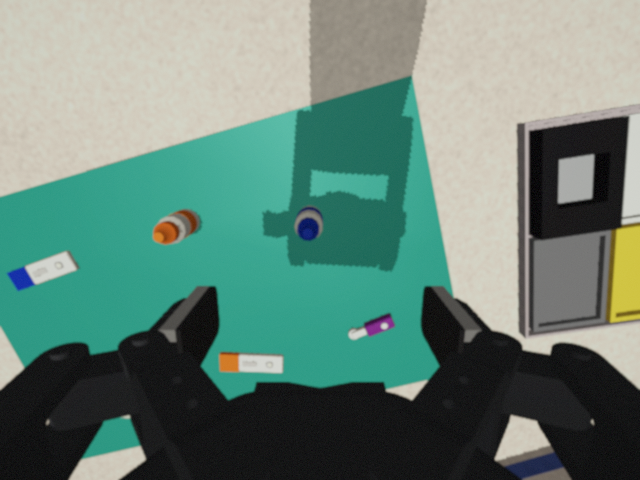

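Wrist view: the blue bottle is at (309,220) between the jaws, and the wrist estimate (469,-62) agrees with top.

```bash
python3 -m creep '[[[0,0,0,0.002,-0.013,-0.02,1],[0,0,0,0,0,-0.05,1],[0,0,0,0,0,-0.05,1],[0,0,0,0,0,-0.04,1],[0,0,0,0,0,-0.015,1]]]'
python3 -m creep '[[[0,0,0,0,0,0,0.2],[0,0,0,0,0,0,0.2],[0,0,0,0,0,0,0.2],[0,0,0,0,0,0,0.2],[0,0,0,0,0,0,0.2]]]' 40
```

```text
time: 4.2
position: [468.1, -59.2, 24.6]
eef_rot: [0.793, 0.609, -0.001, -0.002]
wrist_force: [-0.3, 0.2, 0.0]
gripper_width: 85.7
time: 4.82
position: [470.7, -61.7, 27.9]
eef_rot: [0.794, 0.608, 0.001, 0.001]
wrist_force: [-0.0, 0.9, 4.7]
gripper_width: 24.1
```

```bash
python3 -m creep '[[[0,0,0,0,0,0.03,0.2],[0,0,0,0,0,0.04,0.2],[0,0,0,0.005,0.05,0,0.2],[0,0,0,0.005,0.05,0,0.2],[0,0,0,0.005,0.05,0,0.2]]]' 
python3 -m creep '[[[0,0,0,0.005,0.05,0,0.2],[0,0,0,0.005,0.04,0,0.2],[0,0,0,0.003,0.012,0,0.2],[0,0,0,0,0,0,0.2]]]' 
python3 - <<'E'
from h import *
im=read_camera("top");cv2.imwrite("pics/t2.png",cv2.resize(im[100:300,150:420],None,fx=2.9,fy=2.9,interpolation=cv2.INTER_CUBIC)[:,:,::-1])
im=read_camera("wrist");cal=calibration("wrist"); cv2.imwrite("pics/w2.png",im[:,:,::-1])
print(sensors.get_obs()['position'])
for n in ["bottle_insert","cassette_insert","lancet_insert","timer_insert"]:
  for d in nets.tip_of("wrist",n)[:1]: print(n,d['pixel'],d['confidence'],unproj(cal,d['pixel'],3)[0].round())
E
```

```text
time: 5.45
position: [484.3, 90.0, 96.6]
eef_rot: [0.794, 0.608, 0.0, 0.0]
wrist_force: [0.3, -0.3, -0.6]
gripper_width: 24.2
time: 5.95
position: [497.2, 190.8, 96.2]
eef_rot: [0.793, 0.609, -0.0, 0.0]
wrist_force: [-0.6, 0.1, 0.1]
gripper_width: 24.0
[497.16121374 189.75274995  96.08692488]
bottle_insert [322.6, 239.0] 0.77 [498. 191.   3.]
cassette_insert [434.3, 222.9] 0.85 [507. 271.   3.]
timer_insert [342.3, 371.3] 0.76 [609. 177.   3.]
```

View pics/w2.png

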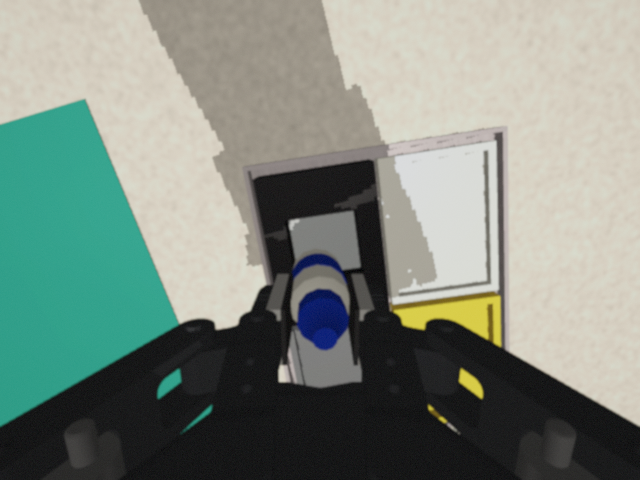

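The bottle (325,300) is held upright above the well (325,240).

```bash
python3 -m creep '[[[0,0,0,0,0.001,-0.03,0.2],[0,0,0,0,0,-0.02,0.2],[0,0,0,0,0,-0.008,0.2],[0,0,0,0,0,-0.003,0.2],[0,0,0,0,0,0,0.2]]]' 
python3 -m creep '[[[0,0,0,0,0,-0.001,0.2],[0,0,0,0,0,0,0.2]]]'
```

```text
time: 6.88
position: [498.3, 191.7, 36.3]
eef_rot: [0.794, 0.608, 0.001, 0.0]
wrist_force: [0.8, -0.2, -1.1]
gripper_width: 23.9
time: 7.12
position: [498.6, 191.8, 36.0]
eef_rot: [0.794, 0.608, 0.001, 0.001]
wrist_force: [-1.7, -2.1, 5.3]
gripper_width: 23.9
```

```bash
python3 -m creep '[[[0,0,0,0,0,0,0.5],[0,0,0,0,0,0,0.5],[0,0,0,0,0,0.02,0.6],[0,0,0,0,0,0.05,0.6],[0,0,0,0,0,0.05,0.6]]]'
python3 -m creep '[[[0,0,-0.124,-0.004,-0.05,0.025,0.6],[0,0,-0.124,-0.005,-0.055,0,0.6],[0,0,-0.124,-0.005,-0.055,0,0.6],[0,0,-0.124,-0.005,-0.055,0,0.6],[0,0,-0.124,-0.005,-0.055,0,0.6]]]'
python3 -m creep '[[[0,0,-0.124,-0.005,-0.055,0,0.6],[0,0,-0.124,-0.005,-0.055,0,0.6],[0,0,-0.124,-0.005,-0.055,0,0.6],[0,0,-0.124,-0.005,-0.055,0,0.6],[0,0,-0.125,-0.006,-0.057,0,0.6]]]'
python3 - <<'E'
from h import *
im=read_camera("top");cv2.imwrite("pics/t2.png",cv2.resize(im[100:300,150:420],None,fx=2.9,fy=2.9,interpolation=cv2.INTER_CUBIC)[:,:,::-1])
im=read_camera("wrist");cal=calibration("wrist"); cv2.imwrite("pics/w3.png",im[:,:,::-1])
print(sensors.get_obs()['position'])
for d in nets.trace("wrist","blue_cassette"): 
  P=unproj(cal,blob(d['region']),6)[:,:2].astype(np.float32); print(d['bbox'],d['confidence'],cv2.minAreaRect(P))
E
```

```text
time: 7.75
position: [496.7, 191.8, 154.8]
eef_rot: [0.794, 0.608, -0.001, -0.0]
wrist_force: [1.4, 0.5, 0.2]
gripper_width: 51.3
time: 8.38
position: [472.8, -79.7, 179.3]
eef_rot: [0.942, 0.335, 0.0, 0.0]
wrist_force: [0.3, -0.3, -0.6]
gripper_width: 50.9
time: 9.0
position: [446.9, -356.7, 179.0]
eef_rot: [1.0, 0.031, 0.0, -0.0]
wrist_force: [0.9, 0.4, -0.6]
gripper_width: 51.2
[ 446.37041134 -360.03928078  179.30263051]
[115.8, 175.9, 191.6, 240.7] 0.95 ((289.681396484375, -361.71942138671875), (24.759632110595703, 72.2479248046875), 51.745967864990234)
[312.0, 164.5, 338.7, 240.8] 0.73 ((450.05670166015625, -350.47265625), (23.08194923400879, 71.6045150756836), 3.129861354827881)
```

View pics/w3.png

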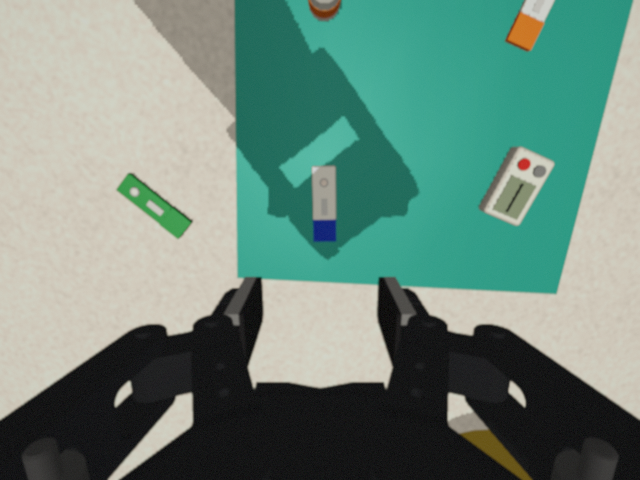

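View pics/t2.png

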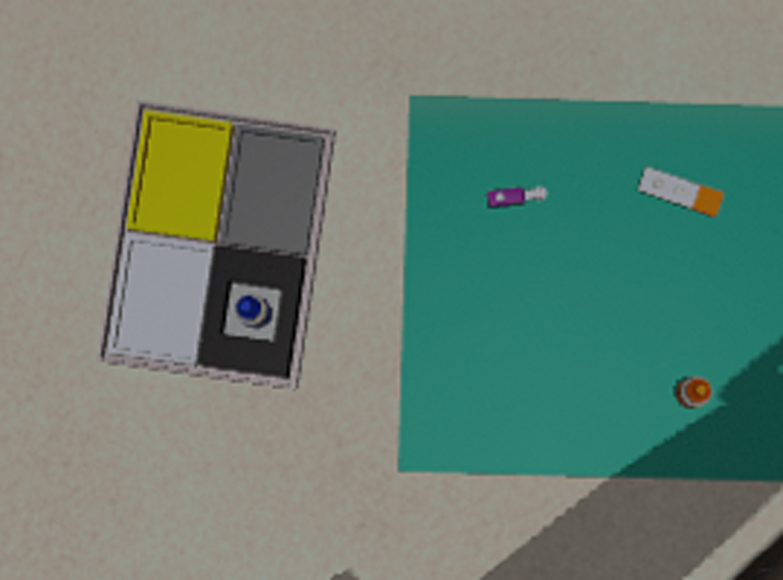

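Wrist view: the blue cassette is at (325,204) with its blue end toward the gripper; the green look-alike is at (155,205). The top crop shows the bottle standing in the well at (252,312).

```bash
python3 -m creep '[[[0,0,0,0.002,0.003,-0.045,0.5],[0,0,0,0,0,-0.055,0.5],[0,0,0,0,0,-0.045,0.5],[0,0,0,0,0,-0.025,0.5],[0,0,0,0,0,-0.007,0.5]]]'
python3 -m creep '[[[0,0,0,0,0,-0.001,0.4],[0,0,0,0,0,0,0.1],[0,0,0,0,0,0,0.1],[0,0,0,0,0,0,0.1],[0,0,0,0,0,0,0.1]]]' 40
```

```text
time: 9.78
position: [448.4, -349.5, 0.1]
eef_rot: [0.999, 0.034, -0.001, -0.002]
wrist_force: [-0.7, 0.1, 0.7]
gripper_width: 42.9
time: 10.4
position: [450.2, -353.0, 2.9]
eef_rot: [0.999, 0.033, 0.001, 0.001]
wrist_force: [0.9, 1.3, 6.8]
gripper_width: 20.3
```

```bash
python3 -m creep '[[[0,0,0,0,0,0.03,0.1],[0,0,0,0,0,0.05,0.1],[0,0,0,0,0,0.05,0.1],[0,0,0.116,0.005,0.04,0.01,0.1],[0,0,0.116,0.005,0.055,0,0.1]]]'
python3 -m creep '[[[0,0,0.116,0.005,0.055,0,0.1],[0,0,0.116,0.005,0.055,0,0.1],[0,0,0.116,0.005,0.055,0,0.1],[0,0,0.116,0.005,0.055,0,0.1],[0,0,0.116,0.005,0.055,0,0.1]]]'
python3 -m creep '[[[0,0,0.116,0.005,0.055,0,0.1],[0,0,0.116,0.005,0.055,0,0.1],[0,0,0.116,0.005,0.055,0,0.1],[0,0,0.116,0.005,0.055,0,0.1],[0,0,0.116,0.0075,0.033,0,0.1]]]'
python3 - <<'E'
from h import *
im=read_camera("wrist");cal=calibration("wrist"); cv2.imwrite("pics/w4.png",im[:,:,::-1])
o=sensors.get_obs();print(o['position'],o['gripper_width'],o['eef_rot'])
for n in ["cassette_insert","lancet_insert"]:
  for d in nets.tip_of("wrist",n)[:1]: print(n,d['pixel'],d['confidence'],unproj(cal,d['pixel'],3)[0].round())
E
```

```text
time: 11.02
position: [460.1, -257.9, 143.4]
eef_rot: [0.989, 0.15, 0.001, 0.002]
wrist_force: [0.7, 0.8, 0.2]
gripper_width: 19.8
time: 11.65
position: [484.0, 19.5, 141.3]
eef_rot: [0.904, 0.427, 0.0, 0.0]
wrist_force: [0.5, 0.1, -0.2]
gripper_width: 20.0
time: 12.28
position: [511.3, 273.1, 141.1]
eef_rot: [0.744, 0.669, -0.0, -0.0]
wrist_force: [-0.0, -0.6, 0.4]
gripper_width: 20.2
[512.11721785 275.68537016 141.42655336] 20.02808247262031 [ 7.42366035e-01  6.69992776e-01  1.44837599e-03 -5.01220831e-04]
cassette_insert [317.9, 220.1] 0.81 [509. 274.   3.]
```

View pics/w4.png

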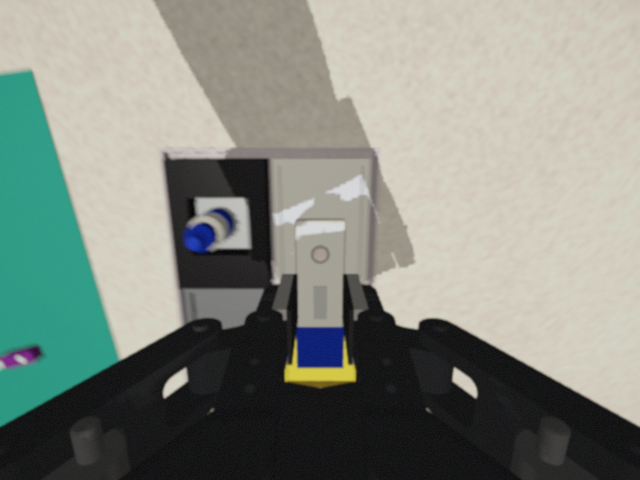

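Cassette (320,290) is held level, aligned with the white pocket (322,220).

```bash
python3 -m creep '[[[0,0,0,-0.005,0.0005,-0.05,0.1],[0,0,0,0,0,-0.05,0.1],[0,0,0,0,0,-0.02,0.1],[0,0,0,0,0,-0.008,0.1],[0,0,0,0,0,-0.003,0.1]]]'
python3 -m creep '[[[0,0,0,0,0,-0.001,0.1],[0,0,0,0,0,0,0.1]]]'
```

```text
time: 13.05
position: [508.1, 271.3, 11.5]
eef_rot: [0.746, 0.666, 0.001, 0.001]
wrist_force: [0.4, 0.1, 0.9]
gripper_width: 20.4
time: 13.3
position: [508.2, 271.7, 11.0]
eef_rot: [0.745, 0.667, 0.001, 0.001]
wrist_force: [0.6, -0.6, 1.1]
gripper_width: 20.1
```

```bash
python3 -m creep '[[[0,0,0,0,0,-0.001,0.1],[0,0,0,0,0,0,0.1]]]'; python3 -m creep '[[[0,0,0,0,0,-0.001,0.1],[0,0,0,0,0,0,0.1]]]'
```

```text
time: 13.55
position: [508.2, 271.7, 10.9]
eef_rot: [0.745, 0.667, 0.001, 0.001]
wrist_force: [-1.5, -1.6, 8.5]
gripper_width: 19.7
time: 13.8
position: [508.2, 271.7, 10.8]
eef_rot: [0.745, 0.667, 0.001, 0.001]
wrist_force: [-4.0, -3.4, 13.3]
gripper_width: 19.7
```

```bash
python3 -m creep '[[[0,0,0,0,0,0.001,0.33],[0,0,0,0,0,0,0.33],[0,0,0,0,0,0.03,0.33],[0,0,0,0,0,0.05,0.33],[0,0,0,0,0,0.05,0.33]]]'
python3 -m creep '[[[0,0,-0.16,0.012,-0.037,0.03,0.5],[0,0,-0.16,0.012,-0.037,0,0.5],[0,0,-0.16,0.012,-0.037,0,0.5],[0,0,-0.16,0.012,-0.037,0,0.5],[0,0,-0.16,0.012,-0.037,0,0.5]]]'
python3 -m creep '[[[0,0,-0.16,0.012,-0.037,0,0.5],[0,0,-0.16,0.012,-0.037,0,0.5],[0,0,-0.165,0.013,-0.036,0,0.5],[0,0,0,0,0,0,0.5]]]'
python3 - <<'E'
from h import *
im=read_camera("top");a=cv2.resize(im[120:250,170:300],(400,400),interpolation=cv2.INTER_CUBIC)
w=read_camera("wrist");cal=calibration("wrist"); cv2.imwrite("pics/w5.png",np.hstack([a,cv2.resize(w,(400,300))[:,:].copy() if 0 else cv2.copyMakeBorder(cv2.resize(w,(400,300)),0,100,0,0,0)])[:,:,::-1])
o=sensors.get_obs();print(o['position'],o['gripper_width'],o['eef_rot'])
H=cv2.cvtColor(w,cv2.COLOR_RGB2HSV);m=(H[...,0]>135)&(H[...,0]<165)&(H[...,1]>90)
c=blob(m);print('violet',c.mean(0))
for z in (6,12): print(cv2.minAreaRect(unproj(cal,c,z)[:,:2].astype(np.float32)))
E
```

```text
time: 14.42
position: [506.2, 271.2, 138.8]
eef_rot: [0.746, 0.667, -0.001, -0.0]
wrist_force: [1.3, 0.7, -0.1]
gripper_width: 28.1
time: 15.05
position: [566.8, 85.2, 167.8]
eef_rot: [0.947, 0.321, -0.0, -0.0]
wrist_force: [0.1, 0.5, -0.1]
gripper_width: 42.5
time: 15.55
position: [604.2, -25.9, 167.8]
eef_rot: [0.996, 0.085, -0.0, 0.0]
wrist_force: [-0.0, -0.4, 1.2]
gripper_width: 43.0
[603.40306663 -23.58830208 167.65726961] 43.342336303153765 [ 9.96199931e-01  8.70928254e-02 -6.14548612e-04 -3.99373144e-04]
violet [322.51136364 216.01136364]
((605.537841796875, -22.523962020874023), (12.059468269348145, 30.88991355895996), 9.830666542053223)
((605.2758178710938, -21.28499412536621), (11.821219444274902, 30.279573440551758), 9.830574035644531)
```

View pics/w5.png

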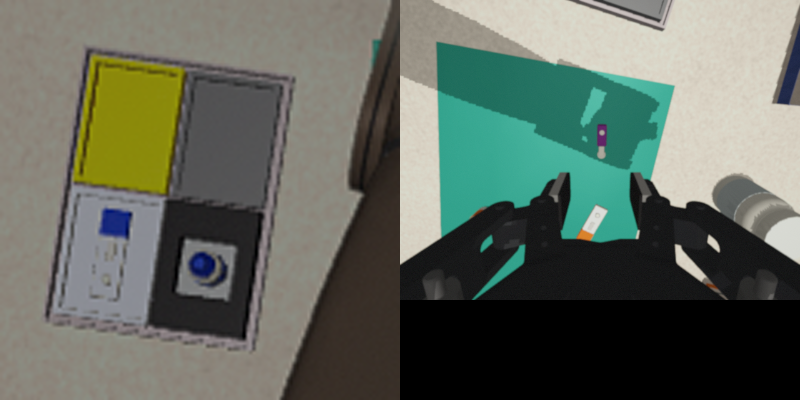

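Cassette lies in the white insert (108,250). The lancet is between the jaws (wrist 322,216, tab toward the gripper).

```bash
python3 -m creep '[[[0,0,0,0.001,0.0015,-0.05,0.5],[0,0,0,0,0,-0.055,0.5],[0,0,0,0,0,-0.04,0.5],[0,0,0,0,0,-0.015,0.5],[0,0,0,0,0,-0.005,0.5]]]'
python3 -m creep '[[[0,0,0,0,0,0,0.4],[0,0,0,0,0,0,0],[0,0,0,0,0,0,0],[0,0,0,0,0,0,0],[0,0,0,0,0,0,0]]]' 40
```

```text
time: 16.27
position: [604.7, -21.4, 3.1]
eef_rot: [0.996, 0.088, -0.0, -0.0]
wrist_force: [0.6, -0.8, 0.5]
gripper_width: 42.9
time: 16.9
position: [606.4, -22.5, 5.4]
eef_rot: [0.996, 0.087, 0.002, 0.0]
wrist_force: [-0.3, 0.7, 5.4]
gripper_width: 12.9
```

```bash
python3 -m creep '[[[0,0,0,0,0,0.03,0],[0,0,0,0,0,0.05,0],[0,0,-0.047,0.0015,0.045,0.02,0],[0,0,-0.047,0.0015,0.049,0,0],[0,0,-0.047,0.0015,0.049,0,0]]]'
python3 -m creep '[[[0,0,-0.047,0.0015,0.049,0,0],[0,0,-0.047,0.0015,0.049,0,0],[0,0,-0.048,0.0015,0.049,0,0],[0,0,0,0,0,0,0],[0,0,0,0,0,-0.01,0]]]'
python3 - <<'E'
from h import *
w=read_camera("wrist");cal=calibration("wrist"); cv2.imwrite("pics/w6.png",w[:,:,::-1])
o=sensors.get_obs();print(o['position'],o['gripper_width'],o['eef_rot'])
for d in nets.tip_of("wrist","lancet_insert")[:1]: print(d['pixel'],d['confidence'],unproj(cal,d['pixel'],3)[0].round())
E
```

```text
time: 17.52
position: [609.4, 121.9, 104.1]
eef_rot: [1.0, 0.015, 0.001, 0.0]
wrist_force: [1.2, 0.0, -0.6]
gripper_width: 12.6
time: 18.15
position: [614.3, 267.7, 93.8]
eef_rot: [0.999, -0.054, 0.001, -0.0]
wrist_force: [-0.1, 0.2, 0.1]
gripper_width: 12.1
[612.95417411 266.62824312  91.22677504] 12.662401597524575 [ 9.98501848e-01 -5.47028260e-02 -1.14819961e-03  5.85091387e-04]
[322.2, 252.2] 0.67 [614. 257.   3.]
```

View pics/w6.png

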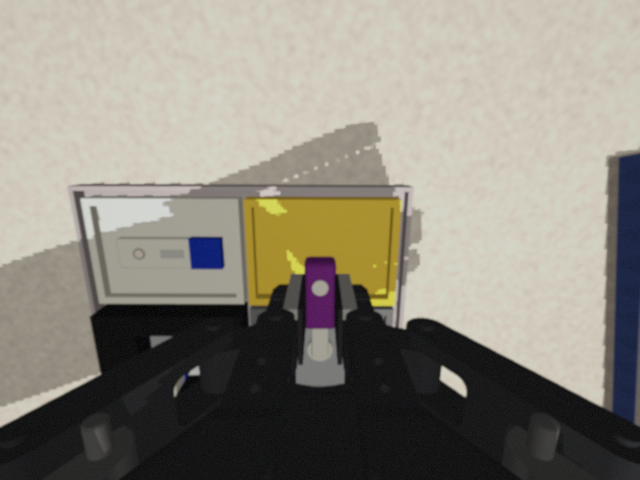

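The violet block (320,290) is held over the yellow pocket (322,250), tab toward the gripper.

```bash
python3 -m creep '[[[0,0,0,0,0,-0.045,0],[0,0,0,0,0,-0.025,0],[0,0,0,0,0,-0.008,0],[0,0,0,0,0,-0.002,0],[0,0,0,0,0,-0.001,0]]]'
python3 -m creep '[[[0,0,0,0,0,-0.001,0],[0,0,0,0,0,0,0]]]'; python3 -m creep '[[[0,0,0,0,0,-0.001,0],[0,0,0,0,0,0,0]]]'
```

```text
time: 18.88
position: [614.6, 267.1, 13.5]
eef_rot: [0.998, -0.055, 0.001, 0.0]
wrist_force: [-1.4, -2.3, 3.8]
gripper_width: 12.6
time: 19.12
position: [614.7, 267.2, 13.5]
eef_rot: [0.999, -0.054, 0.001, 0.0]
wrist_force: [-3.3, -3.4, 7.2]
gripper_width: 12.4
time: 19.38
position: [614.7, 267.2, 13.5]
eef_rot: [0.999, -0.054, 0.0, 0.001]
wrist_force: [-4.8, -3.3, 9.7]
gripper_width: 12.2
```

```bash
python3 -m creep '[[[0,0,0,0,0,0.001,0.33],[0,0,0,0,0,0,0.33],[0,0,0,0,0,0.03,0.33],[0,0,0,0,0,0.05,0.33],[0,0,0,0,0,0.05,0.33]]]'
python3 -m creep '[[[0,0,-0.02,0.001,-0.045,0.03,0.85],[0,0,-0.02,0.001,-0.055,0,0.85],[0,0,-0.02,0.001,-0.055,0,0.85],[0,0,-0.02,0.001,-0.055,0,0.85],[0,0,-0.02,0.001,-0.055,0,0.85]]]'
python3 -m creep '[[[0,0,-0.02,0.001,-0.055,0,0.85],[0,0,-0.02,0.001,-0.055,0,0.85],[0,0,-0.02,0.001,-0.055,0,0.85],[0,0,-0.02,0,-0.055,0,0.85],[0,0,-0.02,0,-0.055,0,0.85]]]'
python3 -m creep '[[[0,0,-0.01,0,-0.055,0,0.85],[0,0,0,0,0,0,0.85],[0,0,0,0,0,0,0.85]]]'
python3 - <<'E'
from h import *
im=read_camera("top");a=cv2.resize(im[120:250,170:300],(400,400),interpolation=cv2.INTER_CUBIC)
w=read_camera("wrist");cal=calibration("wrist"); cv2.imwrite("pics/w7.png",np.hstack([a,cv2.copyMakeBorder(cv2.resize(w,(400,300)),0,100,0,0,0)])[:,:,::-1])
o=sensors.get_obs();print(o['position'],o['gripper_width'],o['eef_rot'])
for d in nets.tip_of("wrist","timer")[:1]: print(d['pixel'],d['confidence'],unproj(cal,d['pixel'],0)[0].round())
H=cv2.cvtColor(w,cv2.COLOR_RGB2HSV);g=(H[...,0]>70)&(H[...,0]<95)&(H[...,1]>100)
for d in nets.trace("wrist","timer")[:1]: print(d['bbox'],[cv2.minAreaRect(unproj(cal,blob(d['region']),z)[:,:2].astype(np.float32)) for z in (8,16)])
E
```

```text
time: 20.0
position: [613.3, 267.8, 141.7]
eef_rot: [0.999, -0.054, -0.001, 0.0]
wrist_force: [1.0, -0.0, 0.8]
gripper_width: 28.2
time: 20.62
position: [618.6, 1.3, 171.1]
eef_rot: [0.995, -0.105, 0.0, -0.0]
wrist_force: [-0.3, 0.0, 0.5]
gripper_width: 72.7
time: 21.25
position: [621.7, -273.8, 170.9]
eef_rot: [0.988, -0.154, 0.0, -0.0]
wrist_force: [1.0, -0.1, -0.2]
gripper_width: 72.5
time: 21.62
position: [621.6, -326.7, 170.6]
eef_rot: [0.987, -0.159, -0.0, -0.001]
wrist_force: [-0.2, -0.5, -0.9]
gripper_width: 72.8
[ 621.96597413 -325.63878657  170.94769577] 72.56961794143633 [ 9.87424196e-01 -1.58092505e-01 -2.91564958e-04 -3.62021250e-04]
[325.3, 216.6] 0.67 [ 627. -328.    0.]
[302.9, 185.1, 344.3, 252.2] [((624.7841796875, -327.86541748046875), (65.43949890136719, 39.03074264526367), 71.02645111083984), ((625.2495727539062, -326.19403076171875), (63.722530364990234, 38.006710052490234), 71.02648162841797)]
```

View pics/w7.png

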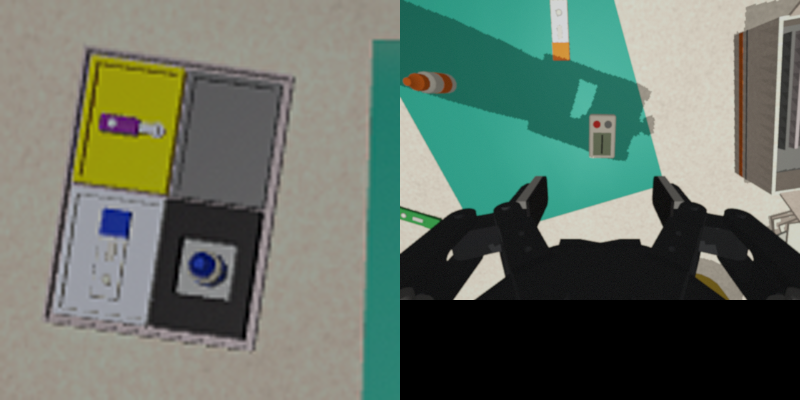

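Lancet lies in yellow (130,126). The timer is between the jaws (wrist 325,217), screen up, at about (624,-326). I'll grip high, since the fingers plus 38 mm are wider than the 66 mm pocket.

```bash
python3 -m creep '[[[0,0,0,0.002,0.001,-0.05,0.85],[0,0,0,0,0,-0.055,0.85],[0,0,0,0,0,-0.04,0.85],[0,0,0,0,0,-0.016,0.85],[0,0,0,0,0,-0.0025,0.85]]]'
python3 -m creep '[[[0,0,0,0,0,0,0.7],[0,0,0,0,0,0,0.3],[0,0,0,0,0,0,0.3],[0,0,0,0,0,0,0.3],[0,0,0,0,0,0,0.3]]]' 40
python3 -m creep '[[[0,0,0,0,0,0.01,0.3],[0,0,0,0,0,0.02,0.3],[0,0,0,0,0,0.05,0.3],[0,0,0,0,0,0.02,0.3],[0,0,0,0,0,0,0.3]]]'
python3 - <<'E'
from h import *
w=read_camera("wrist"); cv2.imwrite("pics/w8.png",w[:,:,::-1]); print(sensors.get_obs()['position'])
E
```

```text
time: 22.45
position: [623.9, -325.4, 7.4]
eef_rot: [0.987, -0.158, -0.0, -0.0]
wrist_force: [1.3, 0.2, 0.9]
gripper_width: 72.6
time: 23.08
position: [625.3, -327.2, 10.5]
eef_rot: [0.987, -0.159, 0.002, 0.001]
wrist_force: [-0.6, 0.7, 6.3]
gripper_width: 36.3
time: 23.7
position: [625.0, -327.0, 110.8]
eef_rot: [0.987, -0.159, 0.002, 0.001]
wrist_force: [-0.1, 0.2, -1.2]
gripper_width: 36.5
[ 623.81893316 -326.19840917  108.16470788]
```

View pics/w8.png

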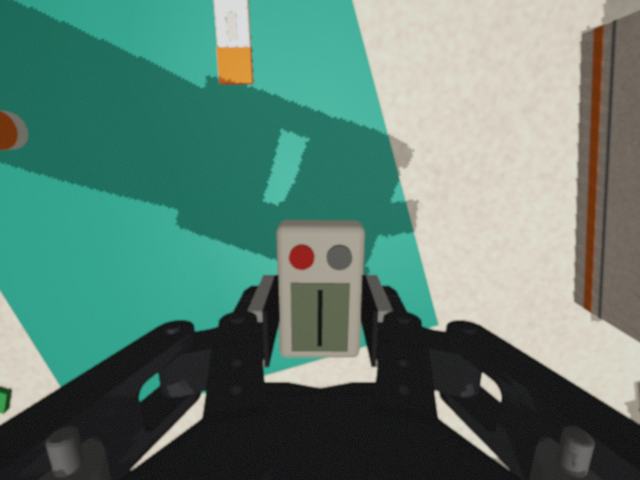

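```bash
python3 -m creep '[[[0,0,-0.124,-0.0017,0.046,0,0.3],[0,0,-0.124,-0.0017,0.046,0,0.3],[0,0,-0.124,-0.0017,0.046,0,0.3],[0,0,-0.124,-0.0017,0.046,0,0.3],[0,0,-0.124,-0.0017,0.046,0,0.3]]]'
python3 -m creep '[[[0,0,-0.124,-0.0017,0.046,0,0.3],[0,0,-0.124,-0.0017,0.046,0,0.3],[0,0,-0.124,-0.0017,0.046,0,0.3],[0,0,-0.124,-0.0017,0.046,0,0.3],[0,0,-0.124,-0.0017,0.046,0,0.3]]]'
python3 -m creep '[[[0,0,-0.124,-0.002,0.045,0,0.3],[0,0,0,0,0,0,0.3],[0,0,0,0,0,0,0.3]]]'
python3 - <<'E'
from h import *
w=read_camera("wrist");cal=calibration("wrist"); cv2.imwrite("pics/w9.png",w[:,:,::-1]); print(sensors.get_obs()['position'])
for n in ["timer_insert"]:
  for d in nets.tip_of("wrist",n)[:1]: print(n,d['pixel'],d['confidence'],unproj(cal,d['pixel'],3)[0].round())
E
```

```text
time: 24.38
position: [613.4, -94.2, 104.8]
eef_rot: [0.891, -0.454, -0.002, 0.0]
wrist_force: [0.3, 0.1, -0.7]
gripper_width: 36.5
time: 25.0
position: [604.8, 135.2, 104.8]
eef_rot: [0.71, -0.704, -0.002, 0.002]
wrist_force: [1.3, -0.2, -0.9]
gripper_width: 36.3
time: 25.38
position: [603.6, 178.4, 105.7]
eef_rot: [-0.667, 0.745, 0.001, -0.002]
wrist_force: [-0.2, 0.1, -1.3]
gripper_width: 36.3
[603.94029933 177.88136906 106.12457177]
timer_insert [317.1, 234.7] 0.81 [604. 179.   3.]
```

View pics/w9.png

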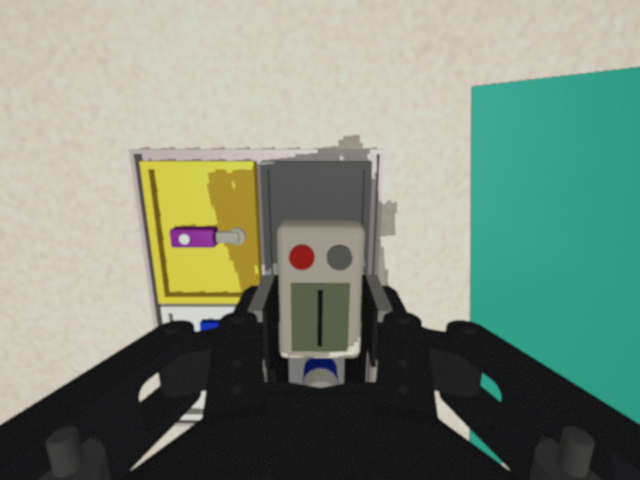

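Timer (320,288) is held level and aligned over the grey pocket (318,220).

```bash
python3 -m creep '[[[0,0,0,0.001,0.001,-0.045,0.3],[0,0,0,0,0,-0.03,0.3],[0,0,0,0,0,-0.01,0.3],[0,0,0,0,0,-0.004,0.3],[0,0,0,0,0,-0.001,0.3]]]'
python3 -m creep '[[[0,0,0,0,0,-0.001,0.3],[0,0,0,0,0,0,0.3]]]'; python3 -m creep '[[[0,0,0,0,0,-0.001,0.3],[0,0,0,0,0,0,0.3]]]'
```

```text
time: 26.1
position: [606.9, 179.6, 19.1]
eef_rot: [-0.666, 0.746, -0.001, 0.001]
wrist_force: [0.3, 0.1, -0.4]
gripper_width: 36.4
time: 26.35
position: [607.1, 179.9, 18.5]
eef_rot: [-0.666, 0.746, -0.001, 0.001]
wrist_force: [-0.3, -1.2, 3.6]
gripper_width: 36.5
time: 26.6
position: [607.1, 179.9, 18.4]
eef_rot: [-0.667, 0.745, -0.001, 0.001]
wrist_force: [-2.8, -1.7, 9.1]
gripper_width: 36.5
```

```bash
python3 -m creep '[[[0,0,0,0,0,0.001,0.6],[0,0,0,0,0,0,0.6],[0,0,0,0,0,0.03,0.6],[0,0,0,0,0,0.05,0.6],[0,0,0,0,0,0.06,0.6]]]'
python3 -m creep '[[[0,0,0,0.0,-0.03,0.05,0.6],[0,0,0,0,-0.05,0.02,0.6],[0,0,0,0,-0.05,0,0.6],[0,0,0,0,-0.05,0,0.6],[0,0,0,0,0,0,0.6]]]'
python3 - <<'E'
from h import *
t=read_camera("top");s=read_camera("scene")
a=cv2.resize(t[120:245,170:300],(400,400),interpolation=cv2.INTER_CUBIC);b=cv2.resize(s[180:310,370:540],(400,400),interpolation=cv2.INTER_CUBIC)
c=cv2.resize(s,(267,200));d=cv2.resize(t,(267,200));r=cv2.copyMakeBorder(np.hstack([d,c]),0,0,0,800-534,0)
cv2.imwrite("pics/f.png",np.vstack([np.hstack([a,b]),r])[:,:,::-1])
for n,z in [("blue_cassette",8),("blue_bottle",8),("lancet",8),("timer",8),("orange_cassette",0),("orange_bottle",0)]:
  for cam in ("top","scene"):
    cal=calibration(cam)
    for d in nets.tip_of(cam,n)[:2]: print(cam,n,np.round(d['pixel']),round(d['confidence'],2),unproj(cal,d['pixel'],z)[0].round())
E
```

```text
time: 27.22
position: [604.5, 179.7, 156.2]
eef_rot: [-0.666, 0.746, 0.001, -0.002]
wrist_force: [1.5, 0.6, 0.1]
gripper_width: 51.0
time: 27.85
position: [605.6, -3.2, 226.3]
eef_rot: [-0.665, 0.747, 0.0, -0.0]
wrist_force: [0.5, 1.0, -0.2]
gripper_width: 51.4
top blue_cassette [204. 200.] 0.8 [513. 275.   8.]
top blue_cassette [456. 300.] 0.76 [ 282. -360.    8.]
scene blue_cassette [131. 278.] 0.7 [ 296. -363.    8.]
scene blue_cassette [450. 219.] 0.49 [505. 274.   8.]
top blue_bottle [239. 209.] 0.66 [494. 187.   8.]
top blue_bottle [205. 201.] 0.48 [512. 273.   8.]
scene blue_bottle [418. 233.] 0.8 [502. 188.   8.]
top lancet [212. 163.] 0.45 [607. 258.   8.]
scene lancet [481. 252.] 0.67 [614. 257.   8.]
scene lancet [452. 263.] 0.21 [606. 185.   8.]
top timer [245. 163.] 0.62 [610. 177.   8.]
scene timer [449. 261.] 0.67 [599. 184.   8.]
top orange_cassette [384. 163.] 0.62 [ 622. -175.    0.]
scene orange_cassette [301. 352.] 0.79 [ 614. -174.    0.]
top orange_bottle [388. 235.] 0.44 [ 438. -188.    0.]
scene orange_bottle [246. 290.] 0.55 [ 438. -189.    0.]
```

View pics/f.png

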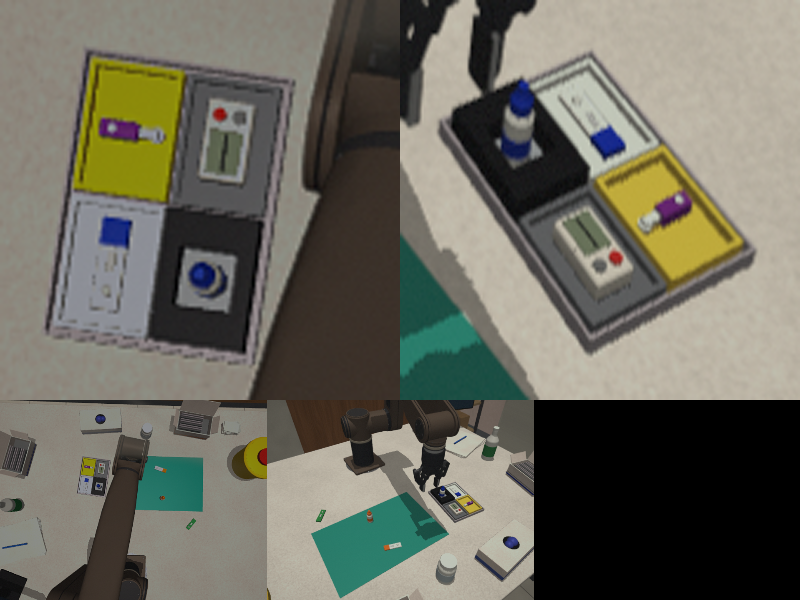

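All four things lie flat or stand upright in the right inserts: lancet (130,130), timer (225,140), cassette (110,265) and bottle (205,278). The orange things have not moved, and the arm is clear.

```bash
python3 -c "
from plant import ticket; print(ticket.job_done())"
```

```text
the job is handed in; nothing more can be done
None
```

The tray is laid up and the job was handed in after about 28 s of robot time, well inside the 112 s limit. I moved the four things one at a time and lowered each until I felt light contact with the insert floor (about 5–13 N) before letting go.

- **Placement:** the last top and scene pictures show the blue cassette face up in white and the blue bottle upright in the black well. The lancet lies in yellow and the timer lies screen up in grey. Position estimates put each within about 10 mm of its insert's centre. The two cameras differ by up to about 13 mm, worst for the timer, and the bottle's 16 mm limit is the tightest.
- **Orange cassette and bottle:** they show no visible movement, with estimates within about 10 mm of where they started.
- **Checks that disagreed:** the network also reported the green look-alike as a blue cassette, and I ignored it. Tilt was judged only by eye.

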